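# Slide the tally clipboard out over the step's edge

## Robot

A 6-joint arm with a two-finger parallel gripper is mounted at the origin on the work surface. World frame = base frame: x ahead of the robot, y to its left, z up, the work surface at z = 0. Lengths are in m, angles in rad, forces in N, time in s.
With the tool pointing down it reaches from about 0.25 to 0.8 m from the base axis. Payload 3.9 kg.
Tool frame: the origin (TCP) lies midway between the tips of the shut fingers; the grasp point (between the pads) lies manip.grip_point_offset behind it (manip.grip_point_offset is the distance from the TCP to the grasp point, in m); z points along the fingers, y is the line along which they close (so a half turn about z gives the same grasp; the last joint's range is limited). The gripper opens to 85 mm and grips with 20 to 120 N. Pads are 22 mm wide; open, the fingers measure 114 mm over their backs; the gripper's body (76 mm by 85 mm) begins 54 mm behind the grasp point. The pads swing forward as they close: fully open they stand 13 mm farther back than shut.
Start: joints at [-1.349, 0.26, -0.138, 1.173, 0, 1.571], TCP at [0.115, -0.512, 0.231] pointing down, gripper open.
Joint ranges: [-2.78, 2.78], [-0.83, 1.72], [-1.28, 1.37], [-1.9, 2.12], [-1.57, 1.48], [-3.14, 3.14]. Speed limits (rad/s): [2.57, 2.57, 3.14, 3.14, 3.14, 3.14].

## Interface

Orientations are given as a rotation vector (axis times angle).
In Python, from bench import manip gives the robot as it stands. The module is installed in compiled form; this text tells all that it offers.
- The arm moves only by the tool carry_out, never from a script. Its argument "commands" is a list of rows, each an object of numbers: "dx", "dy", "dz": the shift along the world's x, y, z in mm; "ax", "ay", "az": the turn, a rotation vector about the world's x, y, z in degrees; "grip": the finger opening in mm, from 0 to 85.4. A call has 1 to 10 rows; each row is the pose to reach, as a shift and turn from the pose commanded when the call began; what a row does not reach only later rows make up. A row lasts 1/12 s, in which the tool goes at most 41.7 mm and 7.16 degrees, less where a joint would pass 70% of its speed; a pose out of reach is approached as far as the arm can. A call with a gripper value outside its range is refused whole. The fingers move at their own pace and stop on an object; "force" is the grip in N (left out, the last holds). Time passes only in rows, so rows that repeat a pose let the fingers close. It gives the time, the measured TCP pose, the force, the opening and the grip force at its end, in the units of the state.
- manip.sense(): the state, without advancing time (a new reading comes with each control period).
- manip.snapshot(name): name is "scene" or "top"; returns (picture, depth): 400x640x3 uint8, red, green, blue; 400x640 float32, m along the optical axis (not along the pixel's ray), 0 where there is no reading.
- manip.camera_info(name): a dict with "K" (3x3 intrinsics, pixels), "rvec" (rotation vector, rad) and "tvec" (3), from world to camera coordinates, as OpenCV has them. Camera axes: x right, y down, z forward; pixel columns grow to the right and rows downward; lengths in m; the calibration is good to about 2 mm. A picture is of the moment at which its call begins. camera_info takes no time and is no camera call.
- manip.sign_off(): hands the job in; it is judged then, once.
The state is a dict: "time": time; "joints": joint angles; "dq": joint speeds; "joint_torque": joint torques, N m; "ee_pos": TCP position; "tool_rot": TCP orientation; "wrist_force": force on the tool from outside, world axes, zero at the start; "wrist_torque": the same for the moment, N m; "finger_gap": finger opening in m; "grip_force": force on a finger pad.
Only numpy, scipy, OpenCV 4.12 (cv2) and the standard library are available. Lean on these libraries where they do the work, as an engineer would, in place of code of your own. Each camera call takes 0.05 s, during which the arm holds its last target. There are 200 camera calls.

## Task

Push the clipboard along the top of the low pine step, clip end first, until that end sticks out 3 cm past the step's right-hand edge, so that its steel clip hangs just clear of the wood and can be taken hold of by the next person. Leave the clipboard lying flat and square to that edge; slide it only, never lift or tip it, and leave the mug, tin and other goods where they are.

Things in the scene. Friction and masses are not known exactly. Their poses are not given: they have to be found in the camera images.
- step: fixed low pine step on the table, 340 (its x) x 400 (its y) mm, its flat top 50 mm above the table. Origin: centre of its underside. Its -y axis points towards its right-hand end (robot's right, turned up to about 20 degrees), where the clipboard has to stick out. It cannot move.
- step_edge (a point): middle of the top edge of the step's right-hand end (50 mm up); axes as the step's: -y points straight out over the edge, x along the edge. The space beyond the edge is empty down to the table.
- clipboard: dark brown hardboard clipboard with a sheet of paper, loose, 110 mm wide (its x), 160 mm long (its y), board 5 mm thick, about 0.12 kg, lying flat on the step. Its steel clip lies on top at the -y end: 70 mm wide, the last 30 mm of the length, 16 mm high with its roll. Origin: centre of the underside. It starts turned up to 17 degrees from the step's axes.
- clip_end (a point): middle of the clipboard's clip end (its -y end), at the underside. This point has to lie 30 mm beyond the step's edge.
- plain_end (a point): middle of the clipboard's other end (its +y end), at the underside: a straight 5 mm high edge, 110 mm wide, with at least 35 mm of free step top behind it at the start.
- mug: steel mug, 76 mm across, 75 mm high, on the step beyond the clipboard's track. Origin: centre of its underside. Leave it alone.
- fish_tin: flat oblong brass-coloured food tin, 60 x 100 x 22 mm, on the robot's side of the step. Origin: centre of its underside. Leave it alone.
- tea_carton: small pale carton, 55 x 75 x 60 mm, on the far side of the step. Origin: centre of its underside. Leave it alone.
- bowl: steel bowl, 170 mm across, 60 mm high, on the table to the right. Origin: centre of its underside. Leave it alone.
- spoon: steel spoon lying on the table to the right. Origin: underside, along its length. Leave it alone.
- tape: ring of packing tape lying flat on the table to the left, 100 mm across, 48 mm high. Origin: centre of its underside. Leave it alone.
- jar: glass jar, 72 mm across, 110 mm high, on the table to the left. Origin: centre of its underside. Leave it alone.
There are look-alikes about, which are no part of the job. There is more than one size of the clipboard; the one meant has the size given above.

How it is judged:
At the end, for the whole second after the job is handed in: the middle of the clip end is 22 to 38 mm beyond the step's right-hand edge, the clipboard is square to the edge within 8 degrees, within the step's width, flat on the step and at rest (y of clip_end in the frame of step_edge between -0.038 and -0.022 m and x of clip_end in the frame of step_edge between -0.115 and 0.115 m and angle between the x axis of clipboard and the x axis of step_edge, either way round below 0.14 rad and z of clip_end in the frame of step_edge between -0.004 and 0.004 m and angle between clipboard's own z axis and vertical below 0.05 rad and linear speed of clipboard below 0.01 m/s); the robot touches nothing.
It fails at once if the clipboard is lifted, tipped or dropped off the step (angle between clipboard's own z axis and vertical above 0.15 rad or z of clipboard in the frame of step_edge above 0.012 m or z of clipboard in the frame of step_edge below -0.012 m).
It fails at once if a bystander is moved more than 25 mm (distance of any of mug, fish_tin, tea_carton, bowl, spoon, tape, jar from where it was at the start of the episode above 0.025 m).
It also fails if it takes over 45 s, if anything falls off the work surface, if the arm or the gripper's body presses on something with over 40 N, if the wrist force passes 120 N, or if a joint passes its speed limit or range.

## Working session

There is one attempt and no reset: what is moved stays moved. The work goes in short steps, Python scripts to look and compute and a tool call to move; the robot and the scene stay as the last step left them, time stands still between calls to the robot, and variables do not carry over. Pictures are saved under pics/ and viewed, at most 10 in all, crops included, and the job is handed in when it is done.

Besides the shell and the picture viewer there is one more tool, called after "Call:" as a command line: name --argument value ..., lists and objects as JSON in quotes. carry_out: Moves the arm, as the interface text tells. Its arguments: {"type":"object","properties":{"commands":{"type":"array","items":{"type":"object","properties":{"dx":{"type":"number"},"dy":{"type":"number"},"dz":{"type":"number"},"ax":{"type":"number"},"ay":{"type":"number"},"az":{"type":"number"},"grip":{"type":"number"}}}},"force":{"type":"number"}},"required":["commands"]}

```bash
mkdir -p pics
python3 - <<'E'
from bench import manip
import cv2,numpy as np
for n in("scene","top"):
    p,d=manip.snapshot(n); cv2.imwrite(f"pics/{n}0.png",p[:,:,::-1]); np.save(f"{n}_d.npy",d)
    c=manip.camera_info(n); R=cv2.Rodrigues(np.array(c["rvec"]))[0]; print(n,c["K"],-R.T@np.array(c["tvec"]).ravel(),R[2])
s=manip.sense();print(s["ee_pos"],s["tool_rot"],s["time"],manip.grip_point_offset)
E
```

```text
scene [[397.76987498   0.         327.80133404]
 [  0.         397.76987498 206.58111114]
 [  0.           0.           1.        ]] [ 1.08775133 -0.76627844  1.05669763] [-0.42257297  0.55685843 -0.71508096]
top [[436.83764184   0.         319.34772596]
 [  0.         436.83764184 196.89961808]
 [  0.           0.           1.        ]] [0.28632952 0.01865324 1.24540242] [ 0.1626288  -0.01526426 -0.98656925]
[ 0.11534773 -0.51152719  0.23054285] [-3.12053705e+00 -3.47480370e-01  3.48096929e-04] 0.1 0.0187
```

View pics/top0.png

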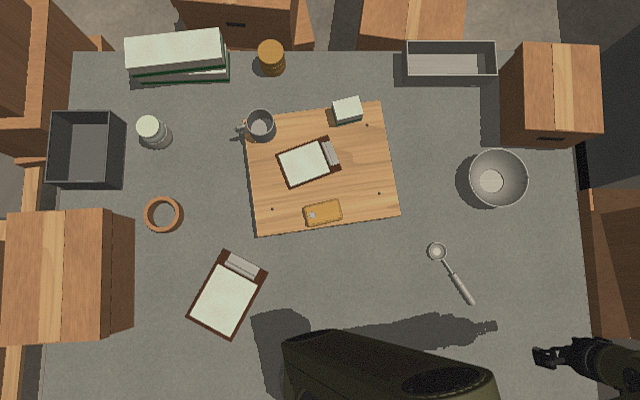

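View pics/scene0.png

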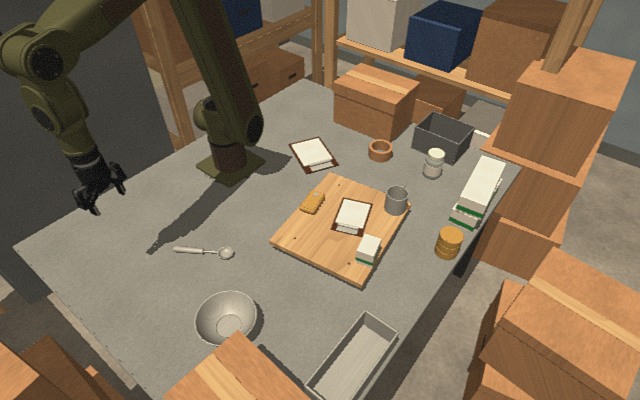

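The top view shows the wanted clipboard on the step, around (276–341, 136–188), with its clip to the right. The step's right edge runs from (380,101) to (400,215). The mug is at (260,125), the tin at (322,212) and the carton at (347,110). The larger look-alike lies on the table at (228,295). In the scene view the step's right edge runs from (272,242) to (362,285).

```bash
cat > h.py <<'E'
from bench import manip
import cv2,numpy as np
C={}
for n in("scene","top"):
    c=manip.camera_info(n); C[n]=(np.array(c["K"]),cv2.Rodrigues(np.array(c["rvec"]))[0],np.array(c["tvec"]).ravel())
def cast(n,px,z):
    K,R,t=C[n]; px=np.atleast_2d(px).astype(float)
    d=np.c_[px,np.ones(len(px))]@np.linalg.inv(K).T@R; o=-R.T@t
    return (o+d*((z-o[2])/d[:,2])[:,None])
def points(n,d):
    v,u=np.mgrid[:400,:640]; K,R,t=C[n]
    P=np.stack([(u-K[0,2])/K[0,0]*d,(v-K[1,2])/K[1,1]*d,d],-1)
    return (P-t)@R
def board(p,n,lo,hi,z):
    """dark brown border pixels inside window lo..hi (x,y px) -> min rect in world"""
    hsv=cv2.cvtColor(p,cv2.COLOR_RGB2HSV)
    m=((hsv[...,2]<120)&(hsv[...,1]>90)&((hsv[...,0]<16)|(hsv[...,0]>170))).astype(np.uint8)
    w=np.zeros_like(m); w[lo[1]:hi[1],lo[0]:hi[0]]=1; m&=w
    k,lab,st,_=cv2.connectedComponentsWithStats(m,connectivity=8)
    m=np.isin(lab,[i for i in range(1,k) if st[i,4]>=12])
    v,u=np.nonzero(m); W=cast(n,np.c_[u,v],z)[:,:2]
    return m,W,cv2.minAreaRect((W*1000).astype(np.float32))
E
python3 - <<'E'
from h import *
for n,lo,hi in(("top",(268,130),(350,195)),("scene",(325,190),(378,242))):
    p=cv2.imread(f"pics/{n}0.png")[:,:,::-1].copy()
    m,W,r=board(p,n,lo,hi,.055); print(n,m.sum(),r,cv2.boxPoints(r).round(1).tolist())
    P=points(n,np.load(f"{n}_d.npy"))
    hsv=cv2.cvtColor(p,cv2.COLOR_RGB2HSV)
    s=((np.abs(P[...,2]-.05)<.015)&(hsv[...,1]>60)&(P[...,0]>.2)&(P[...,0]<.8)&(np.abs(P[...,1])<.35)).astype(np.uint8)
    k,lab,st,_=cv2.connectedComponentsWithStats(s); i=1+st[1:,4].argmax()
    v,u=np.nonzero(lab==i); print(" z",np.median(P[lab==i][:,2]),"board z",np.median(P[m][:,2]))
    for r in(cv2.minAreaRect((cast(n,np.c_[u,v],.05)[:,:2]*1000).astype(np.float32)),):print(" step",r,cv2.boxPoints(r).round(1).tolist())
    for nm,a,b,sel in(("obj",.065,.2,None),("tin",.062,.085,None)):
        o=((P[...,2]>a)&(P[...,2]<b)&(P[...,0]>.3)&(P[...,0]<.75)&(P[...,1]<.25)&(P[...,1]>-.2)).astype(np.uint8)
        k,lab,st,_=cv2.connectedComponentsWithStats(o)
        for j in range(1,k):
            if st[j,4]>30:
                q=P[lab==j];print(" ",nm,st[j].tolist(),q.min(0).round(3),q.max(0).round(3))
E
```

```text
top 386 ((582.49169921875, 31.5423583984375), (109.11075592041016, 160.02244567871094), 20.938844680786133) [[502.8999938964844, 86.80000305175781], [560.0999755859375, -62.70000076293945], [662.0, -23.700000762939453], [604.9000244140625, 125.80000305175781]]
 z 0.04950655836868053 board z 0.05440421413964414
 step ((571.398681640625, -2.8992156982421875), (340.71484375, 399.48388671875), 8.1635103225708) [[374.3999938964844, 170.60000610351562], [431.1000061035156, -224.8000030517578], [768.4000244140625, -176.39999389648438], [711.7000122070312, 219.0]]
  obj [332, 97, 32, 28, 673] [ 0.686 -0.121  0.065] [ 0.749 -0.036  0.116]
  obj [235, 108, 41, 33, 560] [0.64  0.122 0.065] [0.715 0.23  0.133]
  obj [304, 199, 39, 28, 757] [ 0.401 -0.061  0.065] [0.475 0.042 0.079]
  tin [331, 107, 32, 19, 95] [ 0.686 -0.121  0.062] [ 0.739 -0.035  0.085]
  tin [249, 113, 24, 16, 79] [0.672 0.13  0.063] [0.715 0.194 0.085]
  tin [251, 126, 25, 16, 66] [0.64  0.122 0.062] [0.677 0.19  0.084]
  tin [236, 129, 13, 4, 43] [0.661 0.198 0.066] [0.674 0.229 0.084]
  tin [321, 142, 13, 24, 74] [ 0.571 -
[... 542 characters left out ...]
35.6000061035156, -234.89999389648438], [775.2000122070312, -185.89999389648438], [716.7000122070312, 219.89999389648438]]
  obj [384, 185, 25, 29, 530] [0.643 0.12  0.065] [0.717 0.225 0.131]
  obj [299, 190, 26, 22, 326] [ 0.406 -0.064  0.065] [0.479 0.041 0.079]
  obj [355, 234, 26, 30, 472] [ 0.69  -0.123  0.066] [ 0.75  -0.035  0.115]
  tin [299, 190, 26, 23, 348] [ 0.406 -0.064  0.062] [0.479 0.041 0.079]
  tin [389, 194, 16, 6, 60] [0.645 0.173 0.063] [0.694 0.2   0.085]
  tin [384, 203, 22, 11, 104] [0.649 0.12  0.062] [0.718 0.172 0.084]
  tin [338, 223, 20, 7, 49] [ 0.575 -0.038  0.062] [ 0.638 -0.01   0.069]
  tin [355, 256, 15, 9, 66] [ 0.706 -0.123  0.063] [ 0.75  -0.109  0.085]
```

Call:
carry_out --commands '[{"dx":225,"dy":329,"dz":20,"az":43,"grip":60},{"dx":225,"dy":329,"dz":20,"az":43,"grip":60},{"dx":225,"dy":329,"dz":20,"az":43,"grip":60},{"dx":225,"dy":329,"dz":20,"az":43,"grip":60},{"dx":225,"dy":329,"dz":20,"az":43,"grip":60},{"dx":225,"dy":329,"dz":20,"az":43,"grip":60},{"dx":225,"dy":329,"dz":20,"az":43,"grip":60},{"dx":225,"dy":329,"dz":20,"az":43,"grip":60},{"dx":225,"dy":329,"dz":20,"az":43,"grip":60},{"dx":225,"dy":329,"dz":20,"az":43,"grip":60}]'

```text
schema error: expected keys dx, dy, dz, ax, ay, az, grip
```

Call:
carry_out --commands '[{"dx":226,"dy":328,"dz":0,"az":42.5,"grip":60},{"dx":226,"dy":328,"dz":0,"az":42.5,"grip":60},{"dx":226,"dy":328,"dz":0,"az":42.5,"grip":60},{"dx":226,"dy":328,"dz":0,"az":42.5,"grip":60},{"dx":226,"dy":328,"dz":0,"az":42.5,"grip":60},{"dx":226,"dy":328,"dz":0,"az":42.5,"grip":60},{"dx":226,"dy":328,"dz":0,"az":42.5,"grip":60},{"dx":226,"dy":328,"dz":0,"az":42.5,"grip":60},{"dx":226,"dy":328,"dz":0,"az":42.5,"grip":60},{"dx":226,"dy":328,"dz":0,"az":42.5,"grip":60}]'

```text
schema error: expected keys dx, dy, dz, ax, ay, az, grip
```

Call:
carry_out --commands '[{"dx":225,"dy":329,"dz":20,"ax":0,"ay":0,"az":43,"grip":60},{"dx":225,"dy":329,"dz":20,"ax":0,"ay":0,"az":43,"grip":60},{"dx":225,"dy":329,"dz":20,"ax":0,"ay":0,"az":43,"grip":60},{"dx":225,"dy":329,"dz":20,"ax":0,"ay":0,"az":43,"grip":60},{"dx":225,"dy":329,"dz":20,"ax":0,"ay":0,"az":43,"grip":60},{"dx":225,"dy":329,"dz":20,"ax":0,"ay":0,"az":43,"grip":60},{"dx":225,"dy":329,"dz":20,"ax":0,"ay":0,"az":43,"grip":60},{"dx":225,"dy":329,"dz":20,"ax":0,"ay":0,"az":43,"grip":60},{"dx":225,"dy":329,"dz":20,"ax":0,"ay":0,"az":43,"grip":60},{"dx":225,"dy":329,"dz":20,"ax":0,"ay":0,"az":43,"grip":60}]'

```text
time: 0.93
ee_pos: [0.3416, -0.1801, 0.2514]
tool_rot: [-2.775, -1.471, -0.002]
wrist_force: [-0.5, -0.3, 0.3]
finger_gap: 0.0597
grip_force: 0.0
```

Call:
carry_out --commands '[{"dx":226,"dy":328,"dz":0,"ax":0,"ay":0,"az":42.5,"grip":60},{"dx":226,"dy":328,"dz":0,"ax":0,"ay":0,"az":42.5,"grip":60},{"dx":226,"dy":328,"dz":0,"ax":0,"ay":0,"az":42.5,"grip":60},{"dx":226,"dy":328,"dz":0,"ax":0,"ay":0,"az":42.5,"grip":60},{"dx":226,"dy":328,"dz":0,"ax":0,"ay":0,"az":42.5,"grip":60},{"dx":226,"dy":328,"dz":0,"ax":0,"ay":0,"az":42.5,"grip":60},{"dx":226,"dy":328,"dz":0,"ax":0,"ay":0,"az":42.5,"grip":60},{"dx":226,"dy":328,"dz":0,"ax":0,"ay":0,"az":42.5,"grip":60},{"dx":226,"dy":328,"dz":0,"ax":0,"ay":0,"az":42.5,"grip":60},{"dx":226,"dy":328,"dz":0,"ax":0,"ay":0,"az":42.5,"grip":60}]'

```text
time: 1.77
ee_pos: [0.5684, 0.1487, 0.2503]
tool_rot: [-2.053, -2.377, -0.002]
wrist_force: [0.3, -0.9, -0.4]
finger_gap: 0.0599
grip_force: 0.0
```

Call:
carry_out --commands '[{"dx":0,"dy":0,"dz":-60,"ax":0,"ay":0,"az":0,"grip":60},{"dx":0,"dy":0,"dz":-90,"ax":0,"ay":0,"az":0,"grip":60},{"dx":0,"dy":0,"dz":-120,"ax":0,"ay":0,"az":0,"grip":60},{"dx":0,"dy":0,"dz":-150,"ax":0,"ay":0,"az":0,"grip":60},{"dx":0,"dy":0,"dz":-170,"ax":0,"ay":0,"az":0,"grip":60},{"dx":0,"dy":0,"dz":-185,"ax":0,"ay":0,"az":0,"grip":60},{"dx":0,"dy":0,"dz":-190,"ax":0,"ay":0,"az":0,"grip":60},{"dx":0,"dy":0,"dz":-190,"ax":0,"ay":0,"az":0,"grip":60},{"dx":0,"dy":0,"dz":-190,"ax":0,"ay":0,"az":0,"grip":60}]'

```text
time: 2.52
ee_pos: [0.5667, 0.1449, 0.0616]
tool_rot: [2.057, 2.375, 0.0]
wrist_force: [0.8, -0.3, 0.7]
finger_gap: 0.0603
grip_force: 0.0
```

Run:
```python
from bench import manip
import cv2,numpy as np
p,d=manip.snapshot("scene"); q,_=manip.snapshot("top")
a=cv2.resize(p[150:290,260:440],None,fx=3,fy=3); b=cv2.resize(q[70:230,220:420],None,fx=2,fy=2)
cv2.imwrite("pics/a1.png",a[:,:,::-1]);print(manip.sense()["wrist_force"],manip.sense()["ee_pos"])
```

```text
[1.28866243 0.39343277 0.3114042 ] [0.56765334 0.14515812 0.06268623]
```

View pics/a1.png

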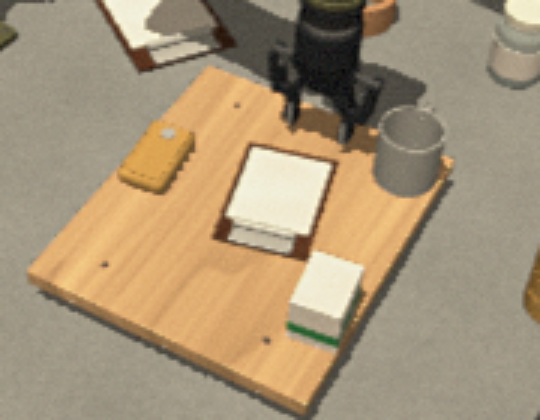

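The crop shows both fingertips, at (290,122) and (345,145), behind the plain end (250–335, 145–160). They are clear of the board and mug, and still above the step.

Call:
carry_out --commands '[{"dx":0,"dy":0,"dz":-3,"ax":0,"ay":0,"az":0,"grip":60},{"dx":0,"dy":0,"dz":-6,"ax":0,"ay":0,"az":0,"grip":60},{"dx":0,"dy":0,"dz":-8,"ax":0,"ay":0,"az":0,"grip":60},{"dx":0,"dy":0,"dz":-8,"ax":0,"ay":0,"az":0,"grip":60},{"dx":0,"dy":0,"dz":-8,"ax":0,"ay":0,"az":0,"grip":60}]'

```text
time: 3.03
ee_pos: [0.5663, 0.1448, 0.0532]
tool_rot: [-2.057, -2.375, 0.0]
wrist_force: [-0.8, 0.4, -0.3]
finger_gap: 0.0603
grip_force: 0.0
```

Call:
carry_out --commands '[{"dx":0,"dy":0,"dz":-1,"ax":0,"ay":0,"az":0,"grip":60},{"dx":0,"dy":0,"dz":-3,"ax":0,"ay":0,"az":0,"grip":60},{"dx":0,"dy":0,"dz":-3,"ax":0,"ay":0,"az":0,"grip":60},{"dx":0,"dy":0,"dz":-3,"ax":0,"ay":0,"az":0,"grip":60}]'

```text
time: 3.37
ee_pos: [0.5663, 0.1448, 0.0501]
tool_rot: [-2.057, -2.375, 0.0]
wrist_force: [0.6, 0.0, 0.2]
finger_gap: 0.06
grip_force: 0.0
```

Call:
carry_out --commands '[{"dx":0,"dy":0,"dz":-1,"ax":0,"ay":0,"az":0,"grip":60},{"dx":0,"dy":0,"dz":-2,"ax":0,"ay":0,"az":0,"grip":60},{"dx":0,"dy":0,"dz":-2,"ax":0,"ay":0,"az":0,"grip":60},{"dx":0,"dy":0,"dz":-2,"ax":0,"ay":0,"az":0,"grip":60}]'

```text
time: 3.7
ee_pos: [0.5664, 0.1449, 0.0482]
tool_rot: [-2.057, -2.375, 0.0]
wrist_force: [0.0, -0.0, 1.3]
finger_gap: 0.0599
grip_force: 0.0
```

Call:
carry_out --commands '[{"dx":0,"dy":0,"dz":-1,"ax":0,"ay":0,"az":0,"grip":60},{"dx":0,"dy":0,"dz":-1,"ax":0,"ay":0,"az":0,"grip":60},{"dx":0,"dy":0,"dz":-1,"ax":0,"ay":0,"az":0,"grip":60}]'

```text
time: 3.95
ee_pos: [0.5664, 0.1449, 0.0473]
tool_rot: [-2.057, -2.375, 0.0]
wrist_force: [0.1, 0.4, 0.1]
finger_gap: 0.0604
grip_force: 0.0
```

Call:
carry_out --commands '[{"dx":0,"dy":0,"dz":-1,"ax":0,"ay":0,"az":0,"grip":60},{"dx":0,"dy":0,"dz":-1,"ax":0,"ay":0,"az":0,"grip":60},{"dx":0,"dy":0,"dz":-1,"ax":0,"ay":0,"az":0,"grip":60}]'

```text
time: 4.2
ee_pos: [0.5664, 0.1448, 0.0462]
tool_rot: [-2.057, -2.375, 0.0]
wrist_force: [-0.4, -0.5, -0.8]
finger_gap: 0.0604
grip_force: 0.0
```

Call:
carry_out --commands '[{"dx":0,"dy":0,"dz":-1,"ax":0,"ay":0,"az":0,"grip":60},{"dx":0,"dy":0,"dz":-1,"ax":0,"ay":0,"az":0,"grip":60},{"dx":0,"dy":0,"dz":-1,"ax":0,"ay":0,"az":0,"grip":60}]'

```text
time: 4.45
ee_pos: [0.5664, 0.1448, 0.0452]
tool_rot: [-2.057, -2.375, 0.0]
wrist_force: [-0.5, -0.9, -0.3]
finger_gap: 0.06
grip_force: 0.0
```

Call:
carry_out --commands '[{"dx":0,"dy":0,"dz":-1,"ax":0,"ay":0,"az":0,"grip":60},{"dx":0,"dy":0,"dz":-1,"ax":0,"ay":0,"az":0,"grip":60},{"dx":0,"dy":0,"dz":-1,"ax":0,"ay":0,"az":0,"grip":60}]'

```text
time: 4.7
ee_pos: [0.5666, 0.1449, 0.0449]
tool_rot: [2.057, 2.375, 0.001]
wrist_force: [-2.1, -1.0, 5.5]
finger_gap: 0.0603
grip_force: 2.7
```

Call:
carry_out --commands '[{"dx":0,"dy":0,"dz":2.5,"ax":0,"ay":0,"az":0,"grip":60},{"dx":1,"dy":-7,"dz":2.5,"ax":0,"ay":0,"az":0,"grip":60},{"dx":2,"dy":-14,"dz":2.5,"ax":0,"ay":0,"az":0,"grip":60},{"dx":3,"dy":-20,"dz":2.5,"ax":0,"ay":0,"az":0,"grip":60},{"dx":3.7,"dy":-26,"dz":2.5,"ax":0,"ay":0,"az":0,"grip":60},{"dx":4.6,"dy":-32,"dz":2.5,"ax":0,"ay":0,"az":0,"grip":60},{"dx":5.4,"dy":-38,"dz":2.5,"ax":0,"ay":0,"az":0,"grip":60},{"dx":6.3,"dy":-44,"dz":2.5,"ax":0,"ay":0,"az":0,"grip":60},{"dx":7.2,"dy":-50,"dz":2.5,"ax":0,"ay":0,"az":0,"grip":60},{"dx":8,"dy":-56,"dz":2.5,"ax":0,"ay":0,"az":0,"grip":60}]'

```text
time: 5.53
ee_pos: [0.5745, 0.0881, 0.0468]
tool_rot: [2.057, 2.375, -0.0]
wrist_force: [0.0, 2.0, 0.7]
finger_gap: 0.0604
grip_force: 0.6
```

Call:
carry_out --commands '[{"dx":0.9,"dy":-6,"dz":0,"ax":0,"ay":0,"az":0,"grip":60},{"dx":1.7,"dy":-12,"dz":0,"ax":0,"ay":0,"az":0,"grip":60},{"dx":2.6,"dy":-18,"dz":0,"ax":0,"ay":0,"az":0,"grip":60},{"dx":3.4,"dy":-24,"dz":0,"ax":0,"ay":0,"az":0,"grip":60},{"dx":4,"dy":-28,"dz":0,"ax":0,"ay":0,"az":0,"grip":60},{"dx":4.3,"dy":-30,"dz":0,"ax":0,"ay":0,"az":0,"grip":60},{"dx":4.3,"dy":-30,"dz":0,"ax":0,"ay":0,"az":0,"grip":60}]'

```text
time: 6.12
ee_pos: [0.5787, 0.0581, 0.0467]
tool_rot: [2.058, 2.374, -0.001]
wrist_force: [0.1, 0.1, -0.1]
finger_gap: 0.0601
grip_force: 0.0
```

```bash
cat > m.py <<'E'
from h import *
import sys
E0=np.array([599.7,-200.6]); X=np.array([.990,.142]); Y=np.array([-.142,.990])
p,d=manip.snapshot("top"); q,_=manip.snapshot("scene"); P=points("top",d)
tag=sys.argv[1]
a=cv2.resize(p[70:230,220:420],None,fx=2.5,fy=2.5); b=cv2.resize(q[150:310,260:440],None,fx=2.2,fy=2.5)
cv2.imwrite(f"pics/{tag}.png",np.hstack([a,b[:400]])[:400,:800,::-1]); cv2.imwrite(f"pics/{tag}_top.png",p[:,:,::-1])
for n,im,lo,hi in(("top",p,(276,138),(420,210)),):
    m,W,r=board(im,n,lo,hi,.055); W=W*1000
    S=np.c_[(W-E0)@X,(W-E0)@Y]; print(n,len(S),"step-frame rect",cv2.minAreaRect(S.astype(np.float32)),"y min",np.sort(S[:,1])[[0,3,8]])
    v,u=np.nonzero(m); print("px",u.min(),u.max(),v.min(),v.max())
s=manip.sense(); t=s["ee_pos"][:2]*1000-E0; print("tcp step",t@X,t@Y,s["ee_pos"][2],s["wrist_force"],s["time"])
E
python3 m.py b1
```

```text
top 204 step-frame rect ((-2.5677261352539062, 127.08323669433594), (108.45945739746094, 79.53397369384766), 0.40778660774230957) y min [87.14839542 87.66428556 88.96582719]
px 329 363 143 183
tcp step 15.79985729793194 259.5496080648093 0.04666228105010395 [ 0.5697917  -0.0425903   0.53359709] 6.2167
```

View pics/b1.png

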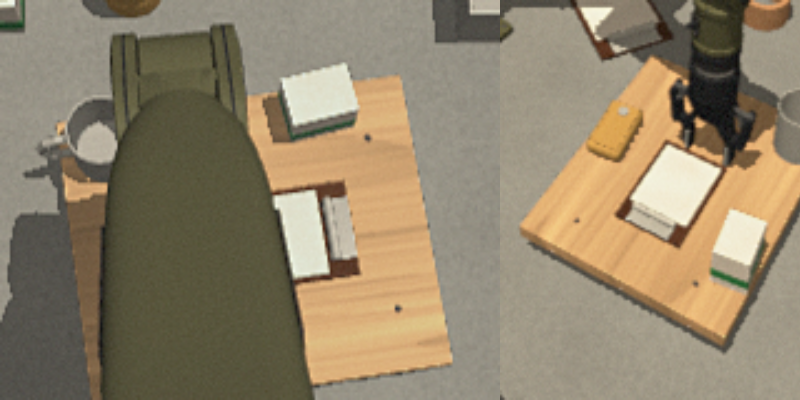

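The left panel (top view) shows the board square to the step, with its clip end at crop x≈350 and 87 mm inside the edge. In the right panel (scene view) both fingertips are on the plain end. I'll push about 105 mm more, then check.

Call:
carry_out --commands '[{"dx":0.7,"dy":-5,"dz":0,"ax":0,"ay":0,"az":0,"grip":60},{"dx":1.6,"dy":-11,"dz":0,"ax":0,"ay":0,"az":0,"grip":60},{"dx":2.4,"dy":-17,"dz":0,"ax":0,"ay":0,"az":0,"grip":60},{"dx":3.3,"dy":-23,"dz":0,"ax":0,"ay":0,"az":0,"grip":60},{"dx":4.2,"dy":-29,"dz":0,"ax":0,"ay":0,"az":0,"grip":60},{"dx":5,"dy":-35,"dz":0,"ax":0,"ay":0,"az":0,"grip":60},{"dx":5.9,"dy":-41,"dz":0,"ax":0,"ay":0,"az":0,"grip":60},{"dx":6.7,"dy":-47,"dz":0,"ax":0,"ay":0,"az":0,"grip":60},{"dx":7.6,"dy":-53,"dz":0,"ax":0,"ay":0,"az":0,"grip":60},{"dx":8.5,"dy":-59,"dz":0,"ax":0,"ay":0,"az":0,"grip":60}]'

```text
time: 7.05
ee_pos: [0.5873, -0.0008, 0.0468]
tool_rot: [-2.057, -2.375, 0.0]
wrist_force: [-1.8, -0.4, -0.3]
finger_gap: 0.0597
grip_force: 0.3
```

Call:
carry_out --commands '[{"dx":0.9,"dy":-6,"dz":0,"ax":0,"ay":0,"az":0,"grip":60},{"dx":1.7,"dy":-12,"dz":0,"ax":0,"ay":0,"az":0,"grip":60},{"dx":2.6,"dy":-18,"dz":0,"ax":0,"ay":0,"az":0,"grip":60},{"dx":3.4,"dy":-24,"dz":0,"ax":0,"ay":0,"az":0,"grip":60},{"dx":4.3,"dy":-30,"dz":0,"ax":0,"ay":0,"az":0,"grip":60},{"dx":5.2,"dy":-36,"dz":0,"ax":0,"ay":0,"az":0,"grip":60},{"dx":5.9,"dy":-41,"dz":0,"ax":0,"ay":0,"az":0,"grip":60},{"dx":6.4,"dy":-45,"dz":0,"ax":0,"ay":0,"az":0,"grip":60},{"dx":6.4,"dy":-45,"dz":0,"ax":0,"ay":0,"az":0,"grip":60}]'

```text
time: 7.8
ee_pos: [0.5939, -0.0462, 0.0469]
tool_rot: [2.057, 2.373, -0.001]
wrist_force: [-0.9, 0.3, -0.8]
finger_gap: 0.0605
grip_force: 0.0
```

```bash
python3 m.py b2
```

```text
top 335 step-frame rect ((8.037982940673828, 154.5552978515625), (348.31927490234375, 120.16815185546875), 88.57408905029297) y min [-18.18951702 -17.47568479 -16.22754741]
px 276 400 138 187
tcp step 16.217876147837146 154.4287643132961 0.046911342149555925 [-0.64948052  0.16827867  0.28984991] 7.9
```

View pics/b2.png

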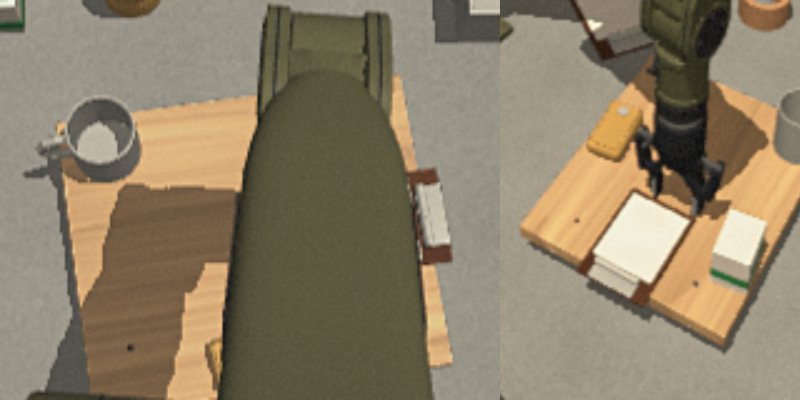

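The top view shows the clip end sticking out about 18 mm, at crop x 440–452, still square. I'll push the last 12 mm, then back off and lift clear.

Call:
carry_out --commands '[{"dx":0.4,"dy":-3,"dz":0,"ax":0,"ay":0,"az":0,"grip":60},{"dx":0.9,"dy":-6,"dz":0,"ax":0,"ay":0,"az":0,"grip":60},{"dx":1.3,"dy":-9,"dz":0,"ax":0,"ay":0,"az":0,"grip":60},{"dx":1.6,"dy":-11,"dz":0,"ax":0,"ay":0,"az":0,"grip":60},{"dx":1.7,"dy":-12,"dz":0,"ax":0,"ay":0,"az":0,"grip":60},{"dx":1.7,"dy":-12,"dz":0,"ax":0,"ay":0,"az":0,"grip":60}]'

```text
time: 8.4
ee_pos: [0.5955, -0.0574, 0.0468]
tool_rot: [2.057, 2.374, -0.0]
wrist_force: [-0.5, 1.1, -0.3]
finger_gap: 0.0598
grip_force: 0.2
```

Call:
carry_out --commands '[{"dx":-1,"dy":7,"dz":0,"ax":0,"ay":0,"az":0,"grip":60},{"dx":-3,"dy":20,"dz":0,"ax":0,"ay":0,"az":0,"grip":60},{"dx":-3,"dy":20,"dz":10,"ax":0,"ay":0,"az":0,"grip":60},{"dx":-3,"dy":20,"dz":40,"ax":0,"ay":0,"az":0,"grip":60},{"dx":-3,"dy":20,"dz":80,"ax":0,"ay":0,"az":0,"grip":60},{"dx":-3,"dy":20,"dz":120,"ax":0,"ay":0,"az":0,"grip":60},{"dx":-3,"dy":20,"dz":160,"ax":0,"ay":0,"az":0,"grip":60},{"dx":-3,"dy":20,"dz":200,"ax":0,"ay":0,"az":0,"grip":60},{"dx":-3,"dy":20,"dz":200,"ax":0,"ay":0,"az":0,"grip":60}]'

```text
time: 9.15
ee_pos: [0.5965, -0.0368, 0.2569]
tool_rot: [2.047, 2.366, 0.015]
wrist_force: [1.4, -0.2, 1.3]
finger_gap: 0.0601
grip_force: 0.0
```

Call:
carry_out --commands '[{"dx":-30,"dy":40,"dz":0,"ax":0,"ay":0,"az":0,"grip":60},{"dx":-60,"dy":80,"dz":0,"ax":0,"ay":0,"az":0,"grip":60},{"dx":-80,"dy":110,"dz":0,"ax":0,"ay":0,"az":0,"grip":60},{"dx":-100,"dy":140,"dz":0,"ax":0,"ay":0,"az":0,"grip":60},{"dx":-120,"dy":170,"dz":0,"ax":0,"ay":0,"az":0,"grip":60},{"dx":-140,"dy":200,"dz":0,"ax":0,"ay":0,"az":0,"grip":60},{"dx":-140,"dy":200,"dz":0,"ax":0,"ay":0,"az":0,"grip":60},{"dx":-140,"dy":200,"dz":0,"ax":0,"ay":0,"az":0,"grip":60}]'

```text
time: 9.82
ee_pos: [0.4511, 0.1645, 0.2475]
tool_rot: [2.05, 2.379, 0.001]
wrist_force: [0.4, -0.1, -1.0]
finger_gap: 0.0601
grip_force: 0.0
```

```bash
sed -i 's/(276,138),(420,210)/(335,138),(412,196)/' m.py; python3 m.py b3
```

```text
top 395 step-frame rect ((-2.1898765563964844, 50.550960540771484), (160.28857421875, 109.15168762207031), 89.80392456054688) y min [-29.75175636 -29.10274379 -28.06495968]
px 342 404 138 181
tcp step -94.00202868092637 380.74024142527884 0.24723344060890207 [ 0.41528018  0.20078219 -0.6942015 ] 9.9167
```

View pics/b3.png

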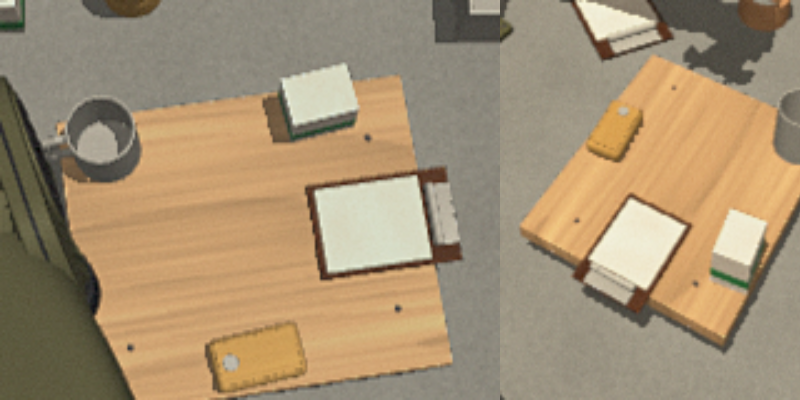

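The clip end now sticks out about 30 mm (crop x≈460) and the board is square within 0.2°. The mug, tin and carton haven't moved, and the arm is clear of everything, so I'm handing in.

```bash
python3 -c "
from bench import manip
print(manip.sign_off())"
```

```text
the job is handed in; nothing more can be done
None
```

The clipboard lies flat on the step, square to the right-hand edge within about 0.2°, with its clip end measured about 30 mm past it; the other goods were left alone and the job is handed in, though sign-off returned no verdict.

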